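Hang rinsed bisque cups to drain

ROBOT

A 6-joint arm with a two-finger parallel gripper is mounted at the origin on the work surface. World frame = base frame: x ahead of the robot, y to its left, z up, the work surface at z = 0. Lengths are in m, angles in rad, forces in N, time in s.
With the tool pointing down it reaches from about 0.35 to 0.95 m from the base axis. Payload 17.4 kg.
Tool frame: the origin (TCP) lies at the centre of the arm's flange, where the gripper is bolted on; the fingertips stand 186 mm ahead of it and the grasp point (between the pads) lies 167 mm ahead of it; z points along the fingers, y is the line along which they close (so a half turn about z gives the same grasp; the last joint's range is limited). The gripper opens to 93 mm and grips with 3 to 60 N. Pads are 15 mm wide; open, the fingers measure 128 mm over their backs; the gripper's body (75 mm by 188 mm) begins 65 mm behind the grasp point.
Start: joints at [1.112, 0.116, 1.442, -0, 1.584, -0.038], TCP at [0.276, 0.616, 0.405] pointing down, gripper open.
Joint ranges: [-2.83, 2.83], [-0.83, 2.19], [0.07, 2.5], [-1.14, 4.28], [0.01, 3], [-2.97, 2.97]. Speed limits (rad/s): [1.89, 1.89, 2.22, 3.14, 3.14, 3.14].

INTERFACE

Orientations are given as a unit quaternion [x, y, z, w].
In Python, from station import read_state, imaging, order gives the robot as it stands.
- The arm moves only by the tool apply_moves, never from a script. Its arguments are lists of equal length, an entry for each row: "hand": the gripper command: -1 is shut, 1 is fully open, values between are in proportion; "xyz": the shift along the tool's x, y, z in m, a list of three; "rot": the turn, a rotation vector about the tool's x, y, z in rad, a list of three. A call has 1 to 12 rows; each row is the pose to reach, as a shift and turn from the pose commanded when the call began, along the tool's axes at that moment; what a row does not reach only later rows make up. A row lasts 1/12 s, in which the tool goes at most 41.7 mm and 7.16 degrees, less where a joint would pass 70% of its speed; a pose out of reach is approached as far as the arm can. A call with a gripper value outside its range is refused whole. The fingers move at their own pace and stop on an object; "newtons" is the grip in N (left out, the last holds). Time passes only in rows, so rows that repeat a pose let the fingers close. It gives the time, the measured TCP pose, the force, the opening and the grip force at its end, in the units of the state.
- read_state(): the state, without advancing time (a new reading comes with each control period).
- imaging.grab_frame(name): name is "side" or "top"; returns a dict with "image" (384x512x3 uint8, blue, green, red), "camera_matrix" (3x3 intrinsics, pixels), "position" and "orientation" of the camera in the world. Camera axes: x right, y up, looking along -z (the intrinsics and any distortion apply to the point x, -y, -z); pixel columns grow to the right and rows downward; lengths in m; the calibration is good to about 2 mm. A picture is of the moment at which its call begins. There is no depth.
- order.sign_off(): hands the job in; it is judged then, once.
The state is a dict: "clock": time; "joint_pos": joint angles; "qd": joint speeds; "tau": joint torques, N m; "position": TCP position; "ee_rot": TCP orientation; "contact_force": force on the tool from outside, world axes, zero at the start; "ft_torque": the same for the moment, N m; "width": finger opening in m; "grasp_force": force on a finger pad.
Only numpy, scipy, OpenCV 4.12 (cv2) and the standard library are available. Lean on these libraries where they do the work, as an engineer would, in place of code of your own. Each camera call takes 0.05 s, during which the arm holds its last target. There are 200 camera calls.

TASK

Someone emptied the drip tray of the draining rack and left it sticking out: first push it fully home under the pegs. Then hang the two rinsed bisque cups from the wareboard mouth-down on the two free pegs, the tall tumbler on the long peg and the short teacup on the short peg, each slid all the way on until its floor rests on the peg's end. Bisque chips easily, so set the cups on gently, and leave the tumbler that already hangs there, the lotus and the rabbit as they are.

Things in the scene. Friction and masses are not known exactly. Their poses are not given: they have to be found in the camera images.
- rack: Fixed draining rack of pale galvanised slotted angle steel, 410 mm wide (its y), a horizontal rail along its y carries three pegs 140 mm apart, pointing up and towards the robot. Origin on the bench under the rail's middle; its x points away from the robot (level), y along the rail, z up. Top of the rail at z = 115 mm; nothing stands above the rail but the pegs and what hangs on them. The side feet reach 195 mm in front of the origin (to x = -195) and are 30 mm high.
- drip_tray (a joint): Sliding stainless drip tray under the pegs, 205 x 376 mm plus a 17 mm front lip, 28 mm high, 5 mm above the bench; it slides along the rack's x only. Value in m: how far it sticks out towards the robot, 0 = fully home against its stop, at most 0.1. It slides stiffly (about 2 N) and stays where it is left.
- tray_front (a point): Middle of the front face of the drip tray's turned-down front lip (the face towards the robot), 25 mm above the bench; the lip is 376 mm wide and spans 19 to 32 mm above the bench. Its x and y run as the rack's. Home, it lies 183 mm in front of the rack's origin (x = -183 in the rack's frame).
- long_peg: The free long peg, a steel rod 10 mm thick with a dark rubber end 12 mm thick, clipped on the rail. Origin at its foot on top of the rail, axes as the rack's; the rod rises at 50 degrees above level towards the robot, along (-0.643, 0, 0.766) in this frame, 135 mm from foot to end. A cup let go part-way along the peg sticks there by friction: it must be moved on until its floor meets the peg's end. Which of the three places it has varies.
- long_peg_tip (a point): End of the free long peg (top of its round rubber end).
- short_peg: The short peg (always free), as the long one but 95 mm from foot to end; same slope and axes.
- short_peg_tip (a point): End of the short peg.
- taken_peg: Another long peg, same as the free one, on which a tumbler already hangs.
- wareboard: Fixed wooden board on the bench, 360 x 170 mm (x, y), 14 mm thick; origin at the centre of its underside. The lotus and both cups stand on it in a row along its x, about 110 mm apart, the lotus at the far (+x) end; which cup is nearer varies.
- tumbler: Tall tumbler of cream bisque, standing mouth-down on the wareboard. 110 mm high, outer radius 29 mm near its base, 30 mm at half height, 31 mm at the rim, wall 4 mm, floor 5 mm thick, about 0.19 kg. Origin at the centre of the outside of its base (at the start, on top); its z runs from the base to the mouth (at the start, down). Inner radius about 25 mm at the floor.
- tumbler_floor (a point): Centre of the tumbler's inner floor, 5 mm from the origin towards the mouth.
- teacup: Short, slightly wider cup of the same bisque, also mouth-down on the wareboard. 80 mm high, outer radius 29 mm near its base, 31.5 mm at 30 mm from the base, 33 mm at the rim, wall 4 mm, floor 5 mm thick, about 0.15 kg. Origin at the centre of the outside of its base (at the start, on top); z from the base to the mouth (at the start, down). Inner radius about 25 mm at the floor.
- teacup_floor (a point): Centre of the teacup's inner floor, 5 mm from the origin towards the mouth.
- hung_tumbler: Loose tumbler, same as the other, already hanging mouth-down on the taken peg: its wall rests along the top of the peg and its floor on the peg's end. Leave it there. Origin at the outside of its base, z towards the mouth.
- lotus: Bisque lotus flower, 70 mm across and 40 mm high, loose on the wareboard. Leave it.
- rabbit: Small seated bisque rabbit figure, 52 mm across and 95 mm high, loose on the bench to the left of the rack. Leave it.
There are look-alikes about, which are no part of the job. What is shaped like the tumbler but orange, pink or purple is not meant.

How it is judged:
By the outcome, as a careful person would: the job done as asked, in the order asked, and still so for the second after the job is handed in, with the robot touching nothing.
It also fails if it takes over 72 s, if anything falls off the work surface, if the arm or the gripper's body presses on something with over 40 N, if the wrist force passes 120 N, or if a joint passes its speed limit or range.

## Working session

There is one attempt and no reset: what is moved stays moved. The work goes in short steps, Python scripts to look and compute and a tool call to move; the robot and the scene stay as the last step left them, time stands still between calls to the robot, and variables do not carry over. Pictures are saved under pics/ and viewed, at most 13 in all, crops included, and the job is handed in when it is done.

Besides the shell and the picture viewer there is one more tool, called after "Emit:" as name(argument=value, ...) on one line, values as JSON. apply_moves: Moves the arm, as the interface text tells. Its arguments: {"type":"object","properties":{"hand":{"type":"array","items":{"type":"number"}},"xyz":{"type":"array","items":{"type":"array","items":{"type":"number"}}},"rot":{"type":"array","items":{"type":"array","items":{"type":"number"}}},"newtons":{"type":"number"}},"required":["hand","xyz","rot"]}

```bash
mkdir -p pics; ls
python3 - <<'E'
from station import read_state, imaging
import cv2,json
s=read_state();print(s)
for n in("side","top"):
    f=imaging.grab_frame(n);cv2.imwrite(f"pics/{n}0.png",f["image"]);print(n,f["camera_matrix"],f["position"],f["orientation"],[k for k in f])
E
```

```text
pics
{'clock': 0.0, 'joint_pos': array([ 1.11217251e+00,  1.16484686e-01,  1.44227021e+00,  5.80727920e-06,
        1.58401022e+00, -3.77848213e-02]), 'qd': array([ 0.00098761, -0.00052674, -0.0003417 , -0.00109679,  0.00055008,
       -0.0003281 ]), 'tau': array([ 1.37942211e-04, -7.21292853e+01, -6.22599936e+01,  7.78133143e-02,
        2.40373355e-02, -1.46452639e-04]), 'position': array([0.27575692, 0.61611164, 0.40400286]), 'ee_rot': array([ 2.08870092e-01,  9.77943220e-01, -5.67556282e-04, -1.46831005e-04]), 'contact_force': array([0.94340627, 0.81245947, 0.4701194 ]), 'ft_torque': array([-0.0443516 ,  0.00119825, -0.03557164]), 'grasp_force': 0.0, 'width': 0.09297197802141745}
side [[395.57482592   0.         255.26935333]
 [  0.         395.57482592 193.02527199]
 [  0.           0.           1.        ]] [0.25775589 0.91901104 1.02562379] [-0.05256366  0.381373    0.91660749 -0.10780726] ['image', 'camera_matrix', 'position', 'orientation']
top [[413.49831575   0.         249.91447942]
 [  0.         413.49831575 191.26710399]
 [  0.           0.           1.        ]] [0.26688705 0.0409472  1.35088112] [-0.06754301  0.06786781  0.70956512 -0.69810404] ['image', 'camera_matrix', 'position', 'orientation']
```

View pics/side0.png

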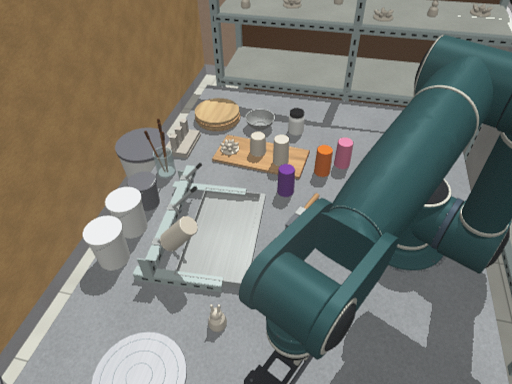

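View pics/top0.png

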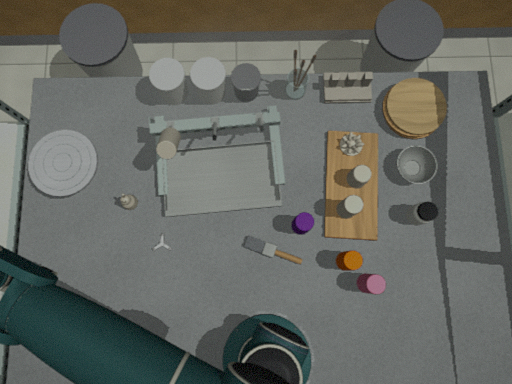

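The side view shows the rack at (200,240), hung tumbler at (178,233), and board cups at (258,143) and (281,150). In the top view the rack rail runs along row ~125, the tray lip is at row ~210, and the cups are at (362,175) and (352,205). Next I'll zoom in.

Run:
```python
import cv2,numpy as np
t=cv2.imread("pics/top0.png");s=cv2.imread("pics/side0.png")
a=cv2.resize(t[95:245,140:390],None,fx=3.2,fy=3.2,interpolation=cv2.INTER_CUBIC);cv2.imwrite("pics/tc.png",a)
b=cv2.resize(s[125:295,130:320],None,fx=3.5,fy=3.5,interpolation=cv2.INTER_CUBIC);cv2.imwrite("pics/sc.png",b)
```

```text
(no output)
```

View pics/tc.png

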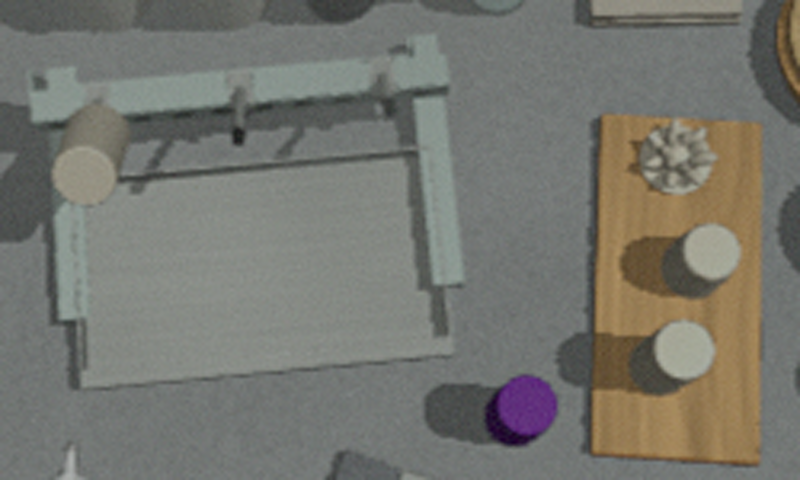

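View pics/sc.png

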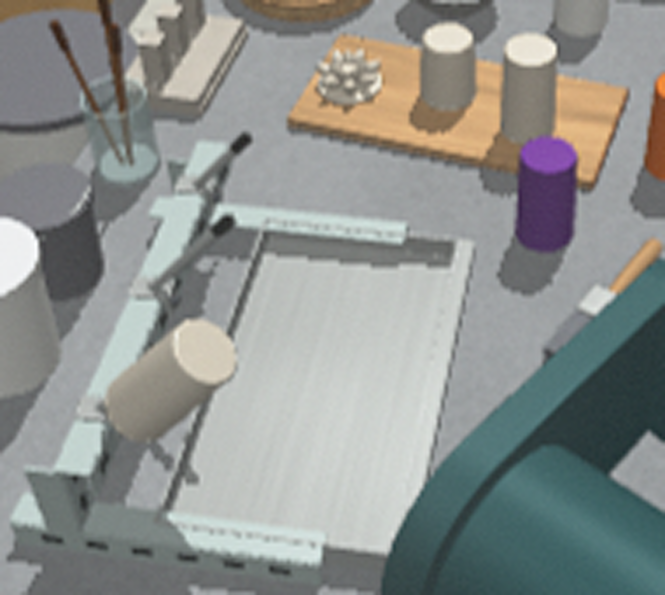

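The free long peg is the middle one, with its tip at top (214.4,138) and side (195,188). The short peg is on the right, tip at about side (200,165). The tumbler is the board cup nearer the robot and the teacup is in the middle.

```bash
cat > h.py <<'E'
import numpy as np, cv2, glob
from scipy.spatial.transform import Rotation as R
from station import read_state, imaging
def grab(n): return imaging.grab_frame(n)
def ray(f,u,v):
    K=f["camera_matrix"]; d=R.from_quat(f["orientation"]).as_matrix()@np.array([(u-K[0,2])/K[0,0],-(v-K[1,2])/K[1,1],-1])
    return np.array(f["position"]),d/np.linalg.norm(d)
def plane(f,u,v,z):
    p,d=ray(f,u,v); return p+d*(z-p[2])/d[2]
def tri(f,a,g,b):
    p,d=ray(f,*a);q,e=ray(g,*b)
    s=np.linalg.lstsq(np.c_[d,-e],q-p,rcond=None)[0]
    x,y=p+d*s[0],q+e*s[1]; return (x+y)/2,np.linalg.norm(x-y)
def proj(f,P):
    K=f["camera_matrix"]; c=R.from_quat(f["orientation"]).inv().apply(np.array(P)-f["position"])
    return K[0,2]+K[0,0]*c[0]/-c[2], K[1,2]+K[1,1]*-c[1]/-c[2]
E
python3 - <<'E'
from h import *
t=grab("top");s=grab("side");np.set_printoptions(precision=4,suppress=True)
print("long tri",tri(t,(214.6,138),s,(195.3,188.2)),"plane",plane(t,214.6,138,.2184),plane(s,195.3,188.2,.2184))
print("short side plane",plane(s,200,164.5,.1878),proj(t,plane(s,200,164.5,.1878)))
a=plane(t,165.6,216,.028);b=plane(t,281.3,205.3,.028);print("lip",a,b,(a+b)/2,np.linalg.norm(a-b),np.degrees(np.arctan2((b-a)[0],(a-b)[1])))
# rail top front/back edges: crop points
fr=plane(t,140+45/3.2,95+121/3.2,.115);fe=plane(t,140+445/3.2,95+93/3.2,.115);print("rail",fr,fe,np.linalg.norm(fr-fe),np.degrees(np.arctan2((fe-fr)[0],(fr-fe)[1])))
def face(im,box,thr):
    x0,y0,x1,y1=box;g=cv2.cvtColor(im[y0:y1,x0:x1],cv2.COLOR_BGR2HSV)
    m=((g[...,2]>thr)&(g[...,1]<70)).astype(np.uint8)
    c=max(cv2.findContours(m,0,2)[0],key=cv2.contourArea);(x,y),r=cv2.minEnclosingCircle(c);M=cv2.moments(c)
    return (x+x0,y+y0),r,(M['m10']/M['m00']+x0,M['m01']/M['m00']+y0)
for n,bt,z in(("tumbler",(335,193,370,222),.124),("teacup",(346,160,378,190),.094)):
    for thr in(160,):
        q=face(t["image"],bt,thr);print(n,q,plane(t,*q[0],z),"r",q[1]*(t["position"][2]-z)/413)
for n,uv,z in(("tumbler",(281,138),.124),("teacup",(257.5,136),.094)): print(n,"side",plane(s,*uv,z))
i=t["image"];print([list(i[y,x]) for x,y in((353,205),(353,214),(362,174),(362,184))])
E
```

```text
long tri (array([0.6466, 0.138 , 0.2062]), np.float64(0.002194916422516386)) plane [0.6437 0.1372 0.2184] [0.6397 0.1498 0.2184]
short side plane [0.6773 0.012  0.1878] (np.float64(257.8900762719074), np.float64(129.73268523013942))
lip [0.447  0.3112 0.028 ] [ 0.4758 -0.0626  0.028 ] [0.4614 0.1243 0.028 ] 0.374915719177765 4.403222361000712
rail [0.6982 0.3355 0.115 ] [ 0.7205 -0.0567  0.115 ] 0.3928325209362885 3.257431664679536
tumbler ((353.6739139556885, 203.67391300201416), 8.508130073547363, (353.6526402640264, 203.83168316831683)) [ 0.462  -0.2726  0.124 ] r 0.025274731606154753
teacup ((362.74242401123047, 172.77272701263428), 8.26080322265625, (362.29457364341084, 173.0484496124031)) [ 0.564  -0.3148  0.094 ] r 0.025140066843113307
tumbler side [ 0.4622 -0.2699  0.124 ]
teacup side [ 0.5612 -0.302   0.094 ]
[[np.uint8(151), np.uint8(166), np.uint8(163)], [np.uint8(63), np.uint8(75), np.uint8(77)], [np.uint8(149), np.uint8(164), np.uint8(163)], [np.uint8(75), np.uint8(83), np.uint8(84)]]
```

```bash
cat >> h.py <<'E'
YAW=np.radians(4.0)
EX=np.array([np.cos(YAW),np.sin(YAW),0]);EY=np.array([-np.sin(YAW),np.cos(YAW),0]);EZ=np.array([0,0,1.])
def tool(tilt,yaw=YAW):
    "tool z leaning tilt rad from down towards rack +x; tool y = rack y"
    ex=np.array([np.cos(yaw),np.sin(yaw),0]);ey=np.array([-np.sin(yaw),np.cos(yaw),0])
    z=np.sin(tilt)*ex-np.cos(tilt)*EZ; return R.from_matrix(np.c_[np.cross(ey,z),ey,z])
def go(P,Q,s=None):
    s=s or read_state();c=R.from_quat(s["ee_rot"])
    print("xyz",np.round(c.inv().apply(np.array(P)-s["position"]),4),"rot",np.round((c.inv()*Q).as_rotvec(),4))
def tcp(point,Q,ahead): return np.array(point)-ahead*Q.as_matrix()[:,2]
E
python3 - <<'E'
from h import *
Q=tool(.3);p=tcp((.42,.121,.022),Q,.186);print(p)
go(p+[0,0,.11],Q)
E
```

```text
[0.36516714 0.11716571 0.19969259]
xyz [-0.2854 -0.4189  0.0949] rot [-0.0742 -0.2941 -0.4868]
```

Emit:
apply_moves(hand=[-1,-1,-1,-1,-1,-1,-1,-1,-1,-1,-1,-1], newtons=10, xyz=[[-0.2854,-0.4189,0.0949],[-0.2854,-0.4189,0.0949],[-0.2854,-0.4189,0.0949],[-0.2854,-0.4189,0.0949],[-0.2854,-0.4189,0.0949],[-0.2854,-0.4189,0.0949],[-0.2854,-0.4189,0.0949],[-0.2854,-0.4189,0.0949],[-0.2854,-0.4189,0.0949],[-0.2854,-0.4189,0.0949],[-0.2854,-0.4189,0.0949],[-0.2854,-0.4189,0.0949]], rot=[[-0.074,-0.294,-0.487],[-0.074,-0.294,-0.487],[-0.074,-0.294,-0.487],[-0.074,-0.294,-0.487],[-0.074,-0.294,-0.487],[-0.074,-0.294,-0.487],[-0.074,-0.294,-0.487],[-0.074,-0.294,-0.487],[-0.074,-0.294,-0.487],[-0.074,-0.294,-0.487],[-0.074,-0.294,-0.487],[-0.074,-0.294,-0.487]])

```text
clock: 1.2
position: [0.3618, 0.1315, 0.3127]
ee_rot: [-0.035, 0.988, 0.006, 0.15]
contact_force: [0.2, 0.6, 0.2]
width: 0.0172
grasp_force: 0.0
```

Run:
```python
from h import *
Q=tool(.3);p=tcp((.42,.121,.022),Q,.186);s=read_state();print(s["joint_pos"],s["position"],s["contact_force"],s["clock"],s["width"])
print(tool(.3).as_quat(),s["ee_rot"])
go(p,Q)
c=R.from_quat(s["ee_rot"]).inv();print("EX in tool",c.apply(EX),"EZ",c.apply(EZ))
```

```text
[ 0.30284279 -0.62393967  2.20376331 -0.07112095  1.26871026 -1.32744018] [0.36180044 0.1314984  0.31266872] [0.22129298 0.56591722 0.21530524] 1.2 0.0171941869594785
[-0.03450761  0.98816875  0.00521532  0.1493471 ] [-0.03490744  0.98805724  0.00553335  0.14997914]
xyz [ 0.0313 -0.0146  0.1086] rot [0.0007 0.0013 0.0007]
EX in tool [-9.54951127e-01 -8.86583176e-04  2.96761788e-01] EZ [-2.96762266e-01  4.63750795e-04 -9.54951278e-01]
```

Emit:
apply_moves(hand=[-1,-1,-1,-1,-1,-1], xyz=[[0.0326,0,0.105],[0.0326,0,0.105],[0.0326,0,0.105],[0.0326,0,0.105],[0.0326,0,0.105],[0.0326,0,0.105]], rot=[[0,0,0],[0,0,0],[0,0,0],[0,0,0],[0,0,0],[0,0,0]])

```text
clock: 1.7
position: [0.3627, 0.1336, 0.205]
ee_rot: [-0.035, 0.988, 0.006, 0.15]
contact_force: [0.5, -0.9, 0.8]
width: 0.0007
grasp_force: 0.0
```

Run:
```python
from h import *
Q=tool(.3);s=read_state();print(s["position"],s["contact_force"],tcp(s["position"],R.from_quat(s["ee_rot"]),-.186),s["width"])
# tray front target: push tip centre to x_lip_home
e=np.array([.548,.131,.022])
print("push dist from tip to home lip along EX",(e-tcp(s["position"],R.from_quat(s["ee_rot"]),-.186))@EX)
```

```text
[0.36272125 0.13364448 0.20504534] [ 0.48468847 -0.89402309  0.80300306] [0.4179037  0.13767889 0.02746544] 0.0007087616539849257
push dist from tip to home lip along EX 0.12931349518322455
```

Emit:
apply_moves(hand=[-1,-1,-1,-1,-1,-1,-1,-1,-1,-1], xyz=[[-0.008,0,0.008],[-0.018,0,0.011],[-0.028,0,0.014],[-0.037,0,0.017],[-0.047,0,0.02],[-0.056,0,0.023],[-0.066,0,0.026],[-0.075,0,0.029],[-0.085,0,0.032],[-0.095,0,0.0345]], rot=[[0,0,0],[0,0,0],[0,0,0],[0,0,0],[0,0,0],[0,0,0],[0,0,0],[0,0,0],[0,0,0],[0,0,0]])

```text
clock: 2.53
position: [0.464, 0.1411, 0.2005]
ee_rot: [-0.035, 0.988, 0.006, 0.151]
contact_force: [-2.8, 1.8, -2.3]
width: 0.0005
grasp_force: 1.5
```

Emit:
apply_moves(hand=[-1,-1,-1,-1], xyz=[[-0.0048,0,0.0015],[-0.0095,0,0.003],[-0.0124,0,0.0038],[-0.0152,0,0.0047]], rot=[[0,0,0],[0,0,0],[0,0,0],[0,0,0]])

```text
clock: 2.87
position: [0.479, 0.1416, 0.1989]
ee_rot: [-0.035, 0.988, 0.006, 0.15]
contact_force: [-1.5, 0.3, 1.7]
width: 0.0002
grasp_force: 1.1
```

Emit:
apply_moves(hand=[-1,-1,-1], xyz=[[-0.001,0,0.0003],[-0.002,0,0.0006],[-0.003,0,0.0009]], rot=[[0,0,0],[0,0,0],[0,0,0]])

```text
clock: 3.12
position: [0.4814, 0.1418, 0.1984]
ee_rot: [-0.035, 0.988, 0.005, 0.148]
contact_force: [-26.4, -2.0, 19.9]
width: 0.0006
grasp_force: 13.4
```

The force jumped to 26 N at lip x≈0.544, against the 0.548 expected at home, so the tray is against its stop. Backing off.

Emit:
apply_moves(hand=[-1,-1,-1,1,1,1,1,1], xyz=[[0.01,0,-0.003],[0.038,0,-0.012],[0.06,0,-0.019],[0.045,0,-0.06],[0.0305,0,-0.11],[0.012,0,-0.17],[0.0,0,-0.21],[0.0,0,-0.21]], rot=[[0,0,0],[0,0,0],[0,0,0],[0,0,0],[0,0,0],[0,0,0],[0,0,0],[0,0,0]])

```text
clock: 3.78
position: [0.4193, 0.1371, 0.4023]
ee_rot: [-0.035, 0.988, 0.006, 0.151]
contact_force: [0.8, 1.2, 0.4]
width: 0.0293
grasp_force: 0.0
```

Run:
```python
from h import *
np.set_printoptions(precision=4,suppress=True)
s=read_state();t=grab("top");d=grab("side");cv2.imwrite("pics/t1.png",t["image"]);cv2.imwrite("pics/s1.png",d["image"])
print(s["position"],s["joint_pos"],s["width"])
# dark rubber ends
for n,f,box in(("top",t,(195,110,295,150)),("side",d,(180,150,215,205))):
    x0,y0,x1,y1=box;g=f["image"][y0:y1,x0:x1].max(2);m=(g<60).astype(np.uint8)
    k,l,st,c=cv2.connectedComponentsWithStats(m)
    print(n,[(st[i,4],c[i]+[x0,y0]) for i in range(1,k) if st[i,4]>4])
t1=t["image"][95:245,190:340];s1=d["image"][135:255,150:300]
cv2.imwrite("pics/c1.png",np.hstack([cv2.resize(t1,(400,400),interpolation=2),cv2.resize(s1,(400,400),interpolation=2)]))
for n,p in(("tum",(.462,-.2715,.124+.0)),("tea",(.5625,-.309,.094))):
    Q=tool(0,0);go(tcp([p[0],p[1],p[2]-.03+.13],Q,.167),Q)
```

```text
[0.4193 0.1371 0.4023] [ 0.2739 -0.4946  1.9812 -0.061   1.3581 -1.3628] 0.029326114317196214
top [(np.int32(5), array([209.4, 129.2])), (np.int32(12), array([213.9167, 136.8333]))]
side [(np.int32(11), array([198.2727, 165.6364])), (np.int32(16), array([193.1875, 189.1875]))]
xyz [-0.0088 -0.4107  0.0166] rot [0.0128 0.3086 0.0691]
xyz [-0.0927 -0.4552  0.0748] rot [0.0128 0.3086 0.0691]
```

View pics/c1.png

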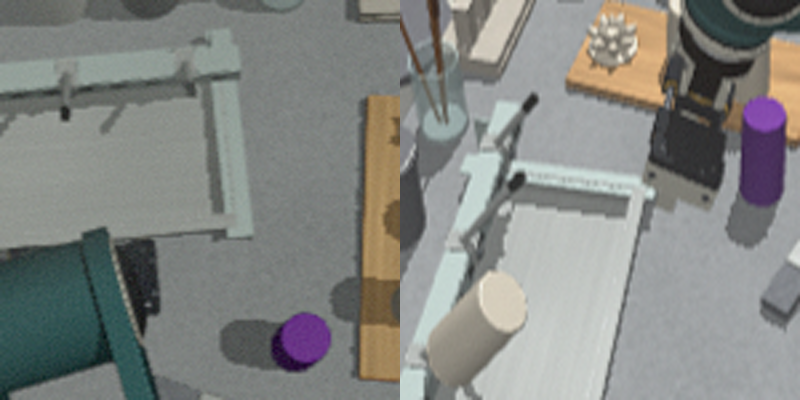

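The tray now sits home: its lip is just inside the foot end, seen at side (640,205) against the foot end at (650,190). The long peg tip is at crop (65,112) in the top view and (518,180) in the side view, and the short tip at (531,100) in the side view.

Run:
```python
from h import *
np.set_printoptions(precision=4,suppress=True)
t=grab("top");d=grab("side")
print("long rubber",tri(t,(214,137),d,(193.7,188.9)),plane(t,214,137,.212))
for z in(.183,.1878):print("short side",plane(d,198.7,165.4,z),proj(t,plane(d,198.7,165.4,z)))
L=plane(t,214.1,137.8,.2184)
S=L+.0257*EX-.14*EY;S[2]=.1878;print("L",L,"S",S,"proj L",proj(t,L),proj(d,L),"S",proj(t,S),proj(d,S))
# calibration check: purple top & tray corners n/a; cups in side
im=d["image"];g=cv2.cvtColor(im,cv2.COLOR_BGR2HSV)
for n,P in(("tum",(.462,-.2726,.124)),("tea",(.564,-.3148,.094))): print(n,"expected in side",proj(d,P))
```

```text
long rubber (array([0.6508, 0.14  , 0.2041]), np.float64(0.001362448677117922)) [0.6489 0.1394 0.212 ]
short side [0.6823 0.0121 0.183 ] (np.float64(257.8182159212597), np.float64(128.65438193842954))
short side [0.6799 0.0172 0.1878] (np.float64(256.11318791767764), np.float64(128.91087915513117))
L [0.6443 0.1386 0.2184] S [0.6797 0.0007 0.1878] proj L (np.float64(214.1), np.float64(137.80000000000004)) (np.float64(195.10663924805587), np.float64(185.39237869380332)) S (np.float64(261.7059982756205), np.float64(128.87560099273674)) (np.float64(200.440243722302), np.float64(162.19453536585442))
tum expected in side (np.float64(281.1866088421382), np.float64(137.58632187270166))
tea expected in side (np.float64(257.56373769265764), np.float64(134.00319726406752))
```

Emit:
apply_moves(hand=[1,1,1,1,1,1,1,1,1,1,1], xyz=[[-0.009,-0.411,0.0165],[-0.009,-0.411,0.0165],[-0.009,-0.411,0.0165],[-0.009,-0.411,0.0165],[-0.009,-0.411,0.0165],[-0.009,-0.411,0.0165],[-0.009,-0.411,0.0165],[-0.009,-0.411,0.0165],[-0.009,-0.411,0.0165],[-0.009,-0.411,0.0165],[-0.009,-0.411,0.0165]], rot=[[0.013,0.309,0.069],[0.013,0.309,0.069],[0.013,0.309,0.069],[0.013,0.309,0.069],[0.013,0.309,0.069],[0.013,0.309,0.069],[0.013,0.309,0.069],[0.013,0.309,0.069],[0.013,0.309,0.069],[0.013,0.309,0.069],[0.013,0.309,0.069]])

```text
clock: 4.9
position: [0.4618, -0.2765, 0.3824]
ee_rot: [0.002, 1.0, -0.001, -0.006]
contact_force: [0.2, 0.5, 0.2]
width: 0.0931
grasp_force: 0.0
```

Run:
```python
from h import *
Q=tool(0,0);go((.462,-.272,.261),Q);s=read_state();print(s["position"],s["qd"],s["joint_pos"])
```

```text
xyz [-0.0017  0.0047  0.1214] rot [-0.0014 -0.0126 -0.0036]
[ 0.461845   -0.27648808  0.38237708] [ 0.07193936 -0.05730936  0.05086927  0.02168257  0.03415765  0.09147584] [-0.58506519 -0.17495369  1.76230552 -0.00813636  1.56396295 -2.15220705]
```

Emit:
apply_moves(hand=[1,1,1,1,1], xyz=[[0,0,0.03],[0,0,0.05],[0,0,0.05],[0,0,0.05],[0,0,0.05]], rot=[[0,0,0],[0,0,0],[0,0,0],[0,0,0],[0,0,0]])

```text
clock: 5.32
position: [0.4618, -0.2717, 0.3361]
ee_rot: [-0.0, 1.0, -0.001, -0.004]
contact_force: [0.4, -0.1, 0.4]
width: 0.0931
grasp_force: 0.0
```

Run:
```python
from h import *
Q=tool(0,0);go((.462,-.272,.261),Q);s=read_state();print(s["position"],s["qd"])
d=grab("side");cv2.imwrite("pics/s2.png",cv2.resize(d["image"][70:190,210:350],None,fx=4,fy=4,interpolation=2))
```

```text
xyz [-0.0009 -0.0001  0.0751] rot [-0.0026 -0.0088  0.0004]
[ 0.46178728 -0.27165811  0.33611144] [ 0.00201166 -0.0091602  -0.01790568  0.00100601  0.00058003 -0.00048906]
```

View pics/s2.png

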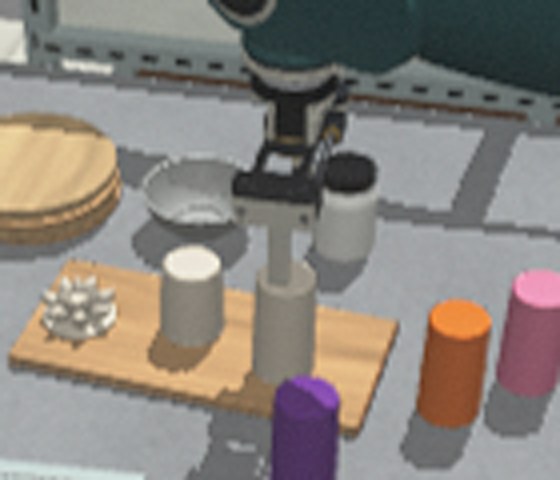

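The open finger at (278,240) is centred over the tumbler top at (284,275). Going down and gripping.

Emit:
apply_moves(hand=[1,1,1,1,-1,-1,-1,-1,-1,-1,-1,-1], newtons=15, xyz=[[0,0,0.03],[0,0,0.06],[0,0,0.075],[0,0,0.075],[0,0,0.075],[0,0,0.075],[0,0,0.075],[0,0,0.075],[0,0,0.075],[0,0,0.075],[0,0,0.075],[0,0,0.075]], rot=[[0,0,0],[0,0,0],[0,0,0],[0,0,0],[0,0,0],[0,0,0],[0,0,0],[0,0,0],[0,0,0],[0,0,0],[0,0,0],[0,0,0]])

```text
clock: 6.37
position: [0.4611, -0.2721, 0.2611]
ee_rot: [-0.0, 1.0, -0.001, -0.004]
contact_force: [-1.8, 3.1, 6.7]
width: 0.058
grasp_force: 15.0
```

Emit:
apply_moves(hand=[-1,-1,-1,-1,-1,-1,-1], xyz=[[0,0,-0.01],[0,0,-0.04],[0,0,-0.08],[0,0,-0.12],[0,0,-0.16],[0,0,-0.17],[0,0,-0.17]], rot=[[0,0,0],[0,0,0],[0,0,0],[0,0,0],[0,0,0],[0,0,0],[0,0,0]])

```text
clock: 6.95
position: [0.4624, -0.2716, 0.4344]
ee_rot: [0.0, 1.0, -0.003, -0.002]
contact_force: [0.9, -0.7, -2.7]
width: 0.058
grasp_force: 14.9
```

```bash
cat >> h.py <<'E'
L=np.array([.642,.139,.2184]);S=np.array([.678,.001,.1878])
T=np.radians(40);U=-np.sin(T)*EX+np.cos(T)*EZ;QH=tool(T)
E
python3 - <<'E'
from h import *
s=read_state();print(s["position"],s["contact_force"],s["width"],s["grasp_force"])
P=L+.30*U;print(P);go(P,QH)
E
```

```text
[ 0.46244766 -0.27164625  0.43439473] [ 0.90107723 -0.67574727 -2.73087282] 0.058048911495968546 14.943069107830524
[0.44963346 0.12554842 0.44821333]
xyz [ 0.0129  0.3971 -0.016 ] rot [-0.0296 -0.7026 -0.0651]
```

Emit:
apply_moves(hand=[-1,-1,-1,-1,-1,-1,-1,-1,-1,-1,-1,-1], xyz=[[0.001,0.03,-0.001],[0.002,0.06,-0.002],[0.003,0.1,-0.004],[0.004,0.14,-0.006],[0.006,0.18,-0.008],[0.007,0.22,-0.009],[0.008,0.26,-0.01],[0.01,0.3,-0.012],[0.011,0.34,-0.014],[0.012,0.38,-0.015],[0.013,0.397,-0.016],[0.013,0.397,-0.016]], rot=[[-0.003,-0.07,-0.006],[-0.006,-0.14,-0.012],[-0.009,-0.21,-0.02],[-0.012,-0.28,-0.026],[-0.015,-0.35,-0.032],[-0.018,-0.42,-0.039],[-0.021,-0.49,-0.046],[-0.024,-0.56,-0.052],[-0.027,-0.63,-0.059],[-0.03,-0.703,-0.065],[-0.03,-0.703,-0.065],[-0.03,-0.703,-0.065]])

```text
clock: 7.95
position: [0.449, 0.1285, 0.4432]
ee_rot: [-0.034, 0.94, 0.014, 0.339]
contact_force: [-0.2, -0.2, -3.0]
width: 0.058
grasp_force: 15.0
```

Run:
```python
from h import *
np.set_printoptions(precision=4,suppress=True)
s=read_state();print(s["position"],s["contact_force"],s["joint_pos"],s["width"]);go(L+.30*U,QH)
t=grab("top");d=grab("side")
for n,P in(("L",L),("Lfoot",L-.135*U)): print(n,proj(t,P),proj(d,P))
# axis line of cup
z=R.from_quat(s["ee_rot"]).as_matrix()[:,2]
for a in(.137,.247,.30):
  P=s["position"]+a*z;print(a,P,proj(t,P),proj(d,P))
a=cv2.resize(t["image"][100:200,150:270],(480,400),interpolation=2);b=cv2.resize(d["image"][130:255,145:245],(320,400),interpolation=2)
cv2.imwrite("pics/c3.png",np.hstack([a,b]))
```

```text
[0.449  0.1285 0.4432] [-0.1846 -0.2464 -2.9895] [ 0.2514 -0.5286  1.9718 -0.1291  1.0176 -1.3634] 0.05803655166545666
xyz [-0.0035 -0.003  -0.0036] rot [ 0.0058 -0.0063  0.0011]
L (np.float64(213.95906062233308), np.float64(138.58015151004554)) (np.float64(195.80064650572243), np.float64(185.6045169803887))
Lfoot (np.float64(214.88763994365235), np.float64(122.65085210547055)) (np.float64(173.3286918030274), np.float64(206.2356758275792))
0.137 [0.5361 0.1354 0.3377] (np.float64(211.28655124925535), np.float64(163.7353301871298)) (np.float64(227.84807997034133), np.float64(158.8852862415595))
0.247 [0.6061 0.1409 0.253 ] (np.float64(212.17103861887185), np.float64(147.07972083752747)) (np.float64(205.8916019663764), np.float64(179.28799237705317))
0.3 [0.6398 0.1436 0.2122] (np.float64(212.54594578971873), np.float64(140.01991693925595)) (np.float64(196.22450989905218), np.float64(188.2709831189545))
```

View pics/c3.png

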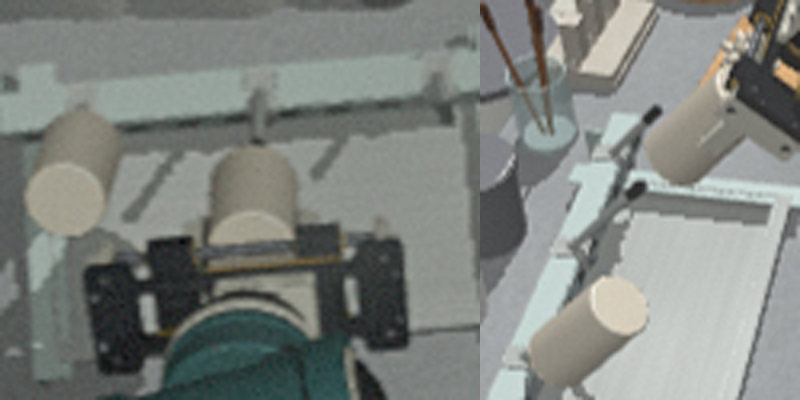

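The top view shows the cup axis (crop col 255) in line with the peg (col 258). In the side view, extending the cup axis passes within 1 px of the tip at (642,184). Sliding on.

Emit:
apply_moves(hand=[-1,-1,-1,-1,-1,-1,-1,-1], xyz=[[-0.003,-0.003,0.0],[-0.003,-0.003,0.01],[-0.003,-0.003,0.02],[-0.003,-0.003,0.035],[-0.003,-0.003,0.05],[-0.003,-0.003,0.065],[-0.003,-0.003,0.08],[-0.003,-0.003,0.085]], rot=[[0.006,-0.006,0.001],[0.006,-0.006,0.001],[0.006,-0.006,0.001],[0.006,-0.006,0.001],[0.006,-0.006,0.001],[0.006,-0.006,0.001],[0.006,-0.006,0.001],[0.006,-0.006,0.001]])

```text
clock: 8.72
position: [0.5076, 0.1257, 0.3788]
ee_rot: [-0.03, 0.939, 0.011, 0.341]
contact_force: [-0.3, -0.4, -3.5]
width: 0.0579
grasp_force: 15.0
```

Emit:
apply_moves(hand=[-1,-1,-1,-1,-1,-1], xyz=[[0,0,0.01],[0,0,0.02],[0,0,0.03],[0,0,0.04],[0,0,0.045],[0,0,0.045]], rot=[[0,0,0],[0,0,0],[0,0,0],[0,0,0],[0,0,0],[0,0,0]])

```text
clock: 9.22
position: [0.5358, 0.1285, 0.3465]
ee_rot: [-0.031, 0.939, 0.011, 0.342]
contact_force: [0.5, -0.1, -2.0]
width: 0.0582
grasp_force: 15.0
```

Run:
```python
from h import *
np.set_printoptions(precision=4,suppress=True)
s=read_state();print(s["position"],s["contact_force"]);go(L+.142*U,QH)
```

```text
[0.5358 0.1285 0.3465] [ 0.5361 -0.1018 -1.9506]
xyz [0.0006 0.0032 0.0246] rot [-0.0033  0.0005 -0.0032]
```

Emit:
apply_moves(hand=[-1,-1,-1,-1], xyz=[[0,0.002,0.006],[0,0.003,0.012],[0,0.003,0.017],[0,0.003,0.017]], rot=[[0,0,0],[0,0,0],[0,0,0],[0,0,0]])

```text
clock: 9.55
position: [0.5464, 0.1323, 0.3338]
ee_rot: [-0.031, 0.939, 0.011, 0.342]
contact_force: [0.1, 0.3, -2.0]
width: 0.0578
grasp_force: 15.0
```

Emit:
apply_moves(hand=[-1,-1,-1], xyz=[[0,0,0.0015],[0,0,0.003],[0,0,0.003]], rot=[[0,0,0],[0,0,0],[0,0,0]])

```text
clock: 9.8
position: [0.548, 0.1323, 0.3325]
ee_rot: [-0.031, 0.939, 0.011, 0.343]
contact_force: [0.1, 0.4, -3.0]
width: 0.0581
grasp_force: 15.0
```

Emit:
apply_moves(hand=[-1,-1,-1], xyz=[[0,0,0.0015],[0,0,0.003],[0,0,0.003]], rot=[[0,0,0],[0,0,0],[0,0,0]])

```text
clock: 10.05
position: [0.55, 0.1324, 0.33]
ee_rot: [-0.031, 0.939, 0.011, 0.343]
contact_force: [-1.0, -0.2, -3.0]
width: 0.0579
grasp_force: 15.0
```

Emit:
apply_moves(hand=[-1,-1,-1], xyz=[[0,0,0.001],[0,0,0.002],[0,0,0.002]], rot=[[0,0,0],[0,0,0],[0,0,0]])

```text
clock: 10.3
position: [0.5513, 0.1325, 0.3286]
ee_rot: [-0.031, 0.939, 0.011, 0.343]
contact_force: [0.0, -0.2, -1.7]
width: 0.0577
grasp_force: 15.0
```

Emit:
apply_moves(hand=[-1,-1,-1], xyz=[[0,0,0.001],[0,0,0.002],[0,0,0.002]], rot=[[0,0,0],[0,0,0],[0,0,0]])

```text
clock: 10.55
position: [0.5525, 0.1327, 0.3283]
ee_rot: [-0.031, 0.939, 0.011, 0.344]
contact_force: [-11.9, 0.4, 8.0]
width: 0.0577
grasp_force: 15.1
```

Emit:
apply_moves(hand=[-1,-1,-1], xyz=[[0,0,0.001],[0,0,0.002],[0,0,0.002]], rot=[[0,0,0],[0,0,0],[0,0,0]])

```text
clock: 10.8
position: [0.5538, 0.1329, 0.3277]
ee_rot: [-0.031, 0.938, 0.012, 0.344]
contact_force: [-16.3, -0.4, 13.3]
width: 0.0578
grasp_force: 15.2
```

Emit:
apply_moves(hand=[-1,-1,-1,-1,-1,-1], xyz=[[0,0,-0.003],[0.003,0,-0.003],[0.006,0,-0.003],[0.009,0,-0.003],[0.012,0,-0.003],[0.012,0,-0.003]], rot=[[0,0,0],[0,0,0],[0,0,0],[0,0,0],[0,0,0],[0,0,0]])

```text
clock: 11.3
position: [0.5423, 0.1319, 0.3193]
ee_rot: [-0.031, 0.939, 0.011, 0.342]
contact_force: [0.0, 0.5, -2.8]
width: 0.0578
grasp_force: 15.0
```

Emit:
apply_moves(hand=[-1,-1,-1], xyz=[[0.0015,0,0],[0.003,0,0],[0.003,0,0]], rot=[[0,0,0],[0,0,0],[0,0,0]])

```text
clock: 11.55
position: [0.5403, 0.1318, 0.318]
ee_rot: [-0.031, 0.939, 0.011, 0.343]
contact_force: [0.7, 0.3, -1.8]
width: 0.0582
grasp_force: 15.0
```

Emit:
apply_moves(hand=[-1,-1,-1], xyz=[[0.001,0,0],[0.002,0,0],[0.002,0,0]], rot=[[0,0,0],[0,0,0],[0,0,0]])

```text
clock: 11.8
position: [0.5388, 0.1317, 0.3168]
ee_rot: [-0.031, 0.939, 0.011, 0.343]
contact_force: [0.3, -0.3, -2.6]
width: 0.0579
grasp_force: 15.0
```

Emit:
apply_moves(hand=[-1,-1,-1], xyz=[[0.001,0,0],[0.002,0,0],[0.002,0,0]], rot=[[0,0,0],[0,0,0],[0,0,0]])

```text
clock: 12.05
position: [0.5373, 0.1316, 0.3155]
ee_rot: [-0.031, 0.939, 0.011, 0.343]
contact_force: [-0.0, -0.2, -2.6]
width: 0.0579
grasp_force: 15.0
```

Emit:
apply_moves(hand=[-1,-1,-1], xyz=[[0.001,0,0],[0.002,0,0],[0.002,0,0]], rot=[[0,0,0],[0,0,0],[0,0,0]])

```text
clock: 12.3
position: [0.5358, 0.1315, 0.3145]
ee_rot: [-0.031, 0.939, 0.011, 0.343]
contact_force: [0.9, 0.4, -1.8]
width: 0.0581
grasp_force: 15.0
```

Emit:
apply_moves(hand=[-1,-1,-1], xyz=[[0.001,0,0],[0.002,0,0],[0.002,0,0]], rot=[[0,0,0],[0,0,0],[0,0,0]])

```text
clock: 12.55
position: [0.5345, 0.1315, 0.3139]
ee_rot: [-0.031, 0.938, 0.011, 0.344]
contact_force: [2.2, -0.0, 4.0]
width: 0.0573
grasp_force: 15.0
```

Emit:
apply_moves(hand=[-1,-1,-1], xyz=[[0.001,0,0],[0.002,0,0],[0.002,0,0]], rot=[[0,0,0],[0,0,0],[0,0,0]])

```text
clock: 12.8
position: [0.5333, 0.1314, 0.3132]
ee_rot: [-0.031, 0.938, 0.011, 0.345]
contact_force: [9.6, 1.3, 6.2]
width: 0.0579
grasp_force: 15.3
```

Run:
```python
from h import *
np.set_printoptions(precision=4,suppress=True)
s=read_state();print(s["position"],s["contact_force"],s["ft_torque"]);go(L+.142*U,QH)
t=grab("top");d=grab("side")
a=cv2.resize(t["image"][100:200,150:270],(480,400),interpolation=2);b=cv2.resize(d["image"][130:255,145:245],(320,400),interpolation=2)
cv2.imwrite("pics/c4.png",np.hstack([a,b]))
```

```text
[0.5333 0.1314 0.3132] [9.6173 1.2771 6.1506] [ 0.2634 -1.4578  0.0307]
xyz [-0.0225  0.0001  0.0009] rot [-0.0025  0.0064 -0.0034]
```

View pics/c4.png

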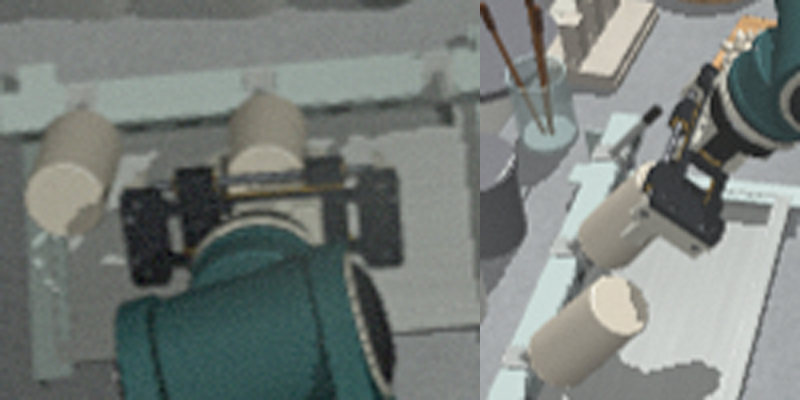

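The cup sits on the peg, with its mouth near the rail and matching the hung tumbler; wall contact is felt. I'll ease off the wall, push axially to the floor contact, then release.

Emit:
apply_moves(hand=[-1,-1,-1,-1,-1], xyz=[[-0.0015,0,0],[-0.002,0,0.001],[-0.002,0,0.002],[-0.002,0,0.003],[-0.002,0,0.003]], rot=[[0,0,0],[0,0,0],[0,0,0],[0,0,0],[0,0,0]])

```text
clock: 13.32
position: [0.5366, 0.1316, 0.3123]
ee_rot: [-0.031, 0.938, 0.011, 0.344]
contact_force: [-5.1, -0.7, 12.8]
width: 0.0577
grasp_force: 15.1
```

Emit:
apply_moves(hand=[-1,-1,-1], xyz=[[0,0,0.0005],[0,0,0.001],[0,0,0.001]], rot=[[0,0,0],[0,0,0],[0,0,0]])

```text
clock: 13.57
position: [0.5373, 0.1317, 0.312]
ee_rot: [-0.031, 0.938, 0.011, 0.345]
contact_force: [-6.9, -0.7, 15.4]
width: 0.0577
grasp_force: 15.2
```

Emit:
apply_moves(hand=[-1,1,1,1,1,1,1,1,1], xyz=[[0,0,-0.0015],[0,0,-0.0015],[0,0,-0.0015],[0,0,-0.0015],[0,0,-0.0015],[0,0,-0.0015],[0,0,-0.0015],[0,0,-0.0015],[0,0,-0.0015]], rot=[[0,0,0],[0,0,0],[0,0,0],[0,0,0],[0,0,0],[0,0,0],[0,0,0],[0,0,0],[0,0,0]])

```text
clock: 14.32
position: [0.5359, 0.1315, 0.3111]
ee_rot: [-0.031, 0.939, 0.011, 0.343]
contact_force: [0.2, -0.0, 0.3]
width: 0.0931
grasp_force: 0.0
```

Emit:
apply_moves(hand=[1,1,1,1,1,1,1,1], xyz=[[0,0,-0.01],[0,0,-0.03],[0,0,-0.06],[0,0,-0.09],[0,0,-0.12],[0,0,-0.15],[0,0,-0.17],[0,0,-0.17]], rot=[[0,0,0],[0,0,0],[0,0,0],[0,0,0],[0,0,0],[0,0,0],[0,0,0],[0,0,0]])

```text
clock: 14.98
position: [0.4243, 0.1242, 0.446]
ee_rot: [-0.031, 0.938, 0.012, 0.346]
contact_force: [-0.5, -0.4, 0.9]
width: 0.0927
grasp_force: 0.0
```

Run:
```python
from h import *
s=read_state();print(s["position"],s["contact_force"],s["width"])
Q=tool(0,0);go((.564,-.311,.094-.03+.167+.13),Q)
```

```text
[0.42434898 0.12418238 0.4460245 ] [-0.52829305 -0.35467634  0.91106064] 0.09274735662096983
xyz [-0.0293 -0.4435  0.1362] rot [0.0244 0.7068 0.0626]
```

Emit:
apply_moves(hand=[1,1,1,1,1,1,1,1,1,1,1,1], xyz=[[-0.002,-0.037,0],[-0.005,-0.075,0.01],[-0.008,-0.11,0.02],[-0.01,-0.15,0.03],[-0.013,-0.185,0.04],[-0.015,-0.22,0.05],[-0.018,-0.26,0.06],[-0.02,-0.3,0.08],[-0.022,-0.34,0.1],[-0.025,-0.38,0.11],[-0.029,-0.42,0.12],[-0.029,-0.443,0.13]], rot=[[0,0.06,0.005],[0.004,0.12,0.01],[0.006,0.18,0.016],[0.008,0.24,0.02],[0.01,0.3,0.026],[0.012,0.36,0.032],[0.014,0.42,0.037],[0.017,0.48,0.042],[0.019,0.55,0.049],[0.021,0.61,0.054],[0.023,0.68,0.06],[0.024,0.707,0.063]])

```text
clock: 15.98
position: [0.5618, -0.3141, 0.3589]
ee_rot: [0.001, 1.0, -0.0, -0.006]
contact_force: [-0.2, -0.6, -0.2]
width: 0.093
grasp_force: 0.0
```

Run:
```python
from h import *
np.set_printoptions(precision=4,suppress=True)
s=read_state();print(s["position"],s["qd"].max());Q=tool(0,0);go((.564,-.311,.361),Q)
t=grab("top");d=grab("side")
a=cv2.resize(t["image"][100:200,150:270],(480,400),interpolation=2);b=cv2.resize(d["image"][110:260,150:310],(427,400),interpolation=2)
cv2.imwrite("pics/c5.png",np.vstack([np.hstack([a,b])])[:,:800]) if 0 else cv2.imwrite("pics/c5.png",cv2.resize(np.hstack([a,b]),(800,353)))
```

```text
[ 0.5618 -0.3141  0.3589] 0.6432610935501213
xyz [-0.0022  0.0031 -0.0022] rot [-0.0007 -0.012  -0.0023]
```

View pics/c5.png

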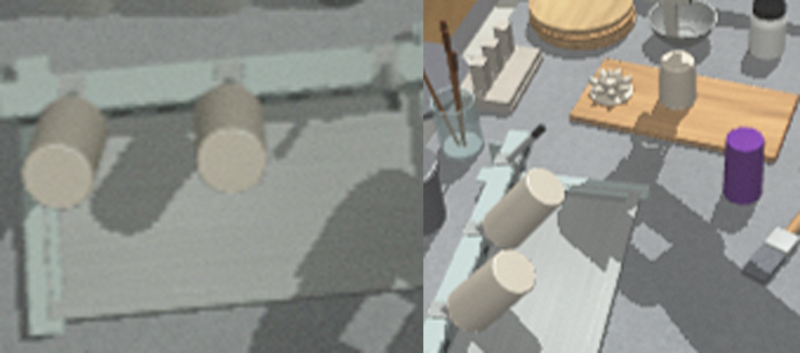

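The tumbler hangs at (230,150), in the same pose as the original, and the teacup top is at (678,60) as expected. Next is the teacup.

Emit:
apply_moves(hand=[1,1,1,1], xyz=[[0,0,0.02],[0,0,0.05],[0,0,0.05],[0,0,0.05]], rot=[[0,0,0],[0,0,0],[0,0,0],[0,0,0]])

```text
clock: 16.42
position: [0.5607, -0.3103, 0.3093]
ee_rot: [0.0, 1.0, 0.0, -0.005]
contact_force: [-0.4, 0.3, 1.5]
width: 0.093
grasp_force: 0.0
```

Run:
```python
from h import *
s=read_state();print(s["position"],abs(s["qd"]).max());go((.563,-.312,.231),tool(0,0))
```

```text
[ 0.56065576 -0.310316    0.30931273] 0.04949335856036924
xyz [-0.0031 -0.0017  0.0783] rot [ 0.0004 -0.0092 -0.0004]
```

Emit:
apply_moves(hand=[1,1,1,1,-1,-1,-1,-1,-1,-1,-1,-1], newtons=15, xyz=[[-0.003,-0.002,0.02],[-0.003,-0.002,0.05],[-0.003,-0.002,0.078],[-0.003,-0.002,0.078],[-0.003,-0.002,0.078],[-0.003,-0.002,0.078],[-0.003,-0.002,0.078],[-0.003,-0.002,0.078],[-0.003,-0.002,0.078],[-0.003,-0.002,0.078],[-0.003,-0.002,0.078],[-0.003,-0.002,0.078]], rot=[[0,-0.009,0],[0,-0.009,0],[0,-0.009,0],[0,-0.009,0],[0,-0.009,0],[0,-0.009,0],[0,-0.009,0],[0,-0.009,0],[0,-0.009,0],[0,-0.009,0],[0,-0.009,0],[0,-0.009,0]])

```text
clock: 17.42
position: [0.5637, -0.3129, 0.2341]
ee_rot: [0.0, 1.0, -0.001, 0.002]
contact_force: [-1.6, 4.1, 9.3]
width: 0.0641
grasp_force: 15.1
```

Emit:
apply_moves(hand=[-1,-1,-1,-1,-1,-1,-1,-1], xyz=[[0,0,-0.01],[0,0,-0.04],[0,0,-0.08],[0,0,-0.12],[0,0,-0.16],[0,0,-0.2],[0,0,-0.2],[0,0,-0.2]], rot=[[0,0,0],[0,0,0],[0,0,0],[0,0,0],[0,0,0],[0,0,0],[0,0,0],[0,0,0]])

```text
clock: 18.08
position: [0.5627, -0.3126, 0.4358]
ee_rot: [0.0, 1.0, -0.002, 0.003]
contact_force: [0.5, 0.8, -3.2]
width: 0.0632
grasp_force: 15.0
```

Run:
```python
from h import *
s=read_state();print(s["position"],s["width"],s["contact_force"]);P=S+.29*U;print(P);go(P,QH)
```

```text
[ 0.56269484 -0.3126001   0.43577932] 0.06321482222410783 [ 0.48880496  0.77970185 -3.22792938]
[ 0.49204567 -0.01200319  0.40995289]
xyz [0.071  0.3006 0.0242] rot [-0.0285 -0.692  -0.0662]
```

Emit:
apply_moves(hand=[-1,-1,-1,-1,-1,-1,-1,-1,-1,-1,-1,-1], xyz=[[0.014,0.02,0],[0.028,0.05,0],[0.042,0.08,0],[0.056,0.11,0.002],[0.07,0.14,0.005],[0.074,0.17,0.008],[0.074,0.2,0.011],[0.074,0.23,0.015],[0.074,0.26,0.019],[0.074,0.29,0.023],[0.074,0.3,0.026],[0.074,0.3,0.026]], rot=[[-0.003,-0.07,-0.006],[-0.006,-0.14,-0.013],[-0.009,-0.21,-0.02],[-0.012,-0.28,-0.027],[-0.015,-0.35,-0.033],[-0.018,-0.42,-0.04],[-0.02,-0.49,-0.047],[-0.023,-0.56,-0.053],[-0.026,-0.63,-0.06],[-0.028,-0.692,-0.066],[-0.028,-0.692,-0.066],[-0.028,-0.692,-0.066]])

```text
clock: 19.08
position: [0.4886, -0.0107, 0.4036]
ee_rot: [-0.033, 0.94, 0.014, 0.339]
contact_force: [-0.5, -0.1, -2.3]
width: 0.0636
grasp_force: 15.0
```

Run:
```python
from h import *
s=read_state();print(s["position"],abs(s["qd"]).max(),s["contact_force"]);go(S+.29*U,QH)
t=grab("top");d=grab("side")
a=cv2.resize(t["image"][95:195,190:290],(400,400),interpolation=2);b=cv2.resize(d["image"][120:220,155:255],(400,400),interpolation=2)
cv2.imwrite("pics/c6.png",np.hstack([a,b]))
z=R.from_quat(s["ee_rot"]).as_matrix()[:,2]
for q in(.14,.22,.29):
  P=s["position"]+q*z;print(q,P.round(4),np.round(np.subtract(proj(t,P),(190,95))*4),np.round(np.subtract(proj(d,P),(155,120))*4))
```

```text
[ 0.48863496 -0.01066474  0.40362946] 0.06110942405529861 [-0.53085499 -0.1280328  -2.25338095]
xyz [-0.0066 -0.0016 -0.0028] rot [ 0.0039 -0.0065 -0.    ]
0.14 [ 0.5777 -0.0039  0.2958] [302. 227.] [295.  76.]
0.22 [ 0.6285 -0.      0.2342] [291. 182.] [237. 133.]
0.29 [0.6731 0.0034 0.1803] [283. 148.] [189. 179.]
```

View pics/c6.png

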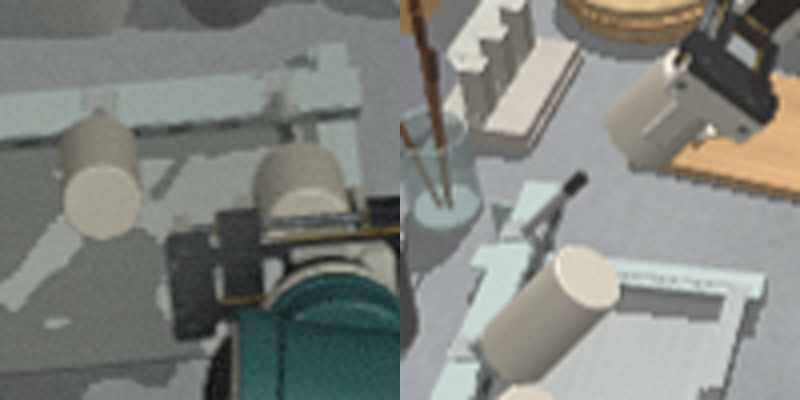

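The axis passes within about 4 mm of the short tip, seen at (580,180), and the top view has it in line. Sliding the teacup on.

Emit:
apply_moves(hand=[-1,-1,-1,-1,-1,-1,-1,-1,-1], xyz=[[-0.004,-0.0015,0.0],[-0.004,-0.0015,0.02],[-0.004,-0.0015,0.04],[-0.004,-0.0015,0.055],[-0.004,-0.0015,0.07],[-0.004,-0.0015,0.085],[-0.004,-0.0015,0.1],[-0.004,-0.0015,0.11],[-0.004,-0.0015,0.11]], rot=[[0.004,-0.006,0],[0.004,-0.006,0],[0.004,-0.006,0],[0.004,-0.006,0],[0.004,-0.006,0],[0.004,-0.006,0],[0.004,-0.006,0],[0.004,-0.006,0],[0.004,-0.006,0]])

```text
clock: 19.93
position: [0.5634, -0.0098, 0.3219]
ee_rot: [-0.031, 0.939, 0.011, 0.341]
contact_force: [0.6, -0.4, -1.8]
width: 0.0639
grasp_force: 15.0
```

Run:
```python
from h import *
s=read_state();print(s["position"],abs(s["qd"]).max(),s["contact_force"]);go(S+.145*U,QH)
```

```text
[ 0.56337454 -0.0098285   0.32185501] 0.044650461166510544 [ 0.62530967 -0.44053031 -1.79581441]
xyz [-0.002   0.0029  0.0317] rot [-0.003  -0.0008 -0.003 ]
```

Emit:
apply_moves(hand=[-1,-1,-1,-1], xyz=[[0,0.001,0.008],[0,0.003,0.016],[0,0.003,0.022],[0,0.003,0.022]], rot=[[0,0,0],[0,0,0],[0,0,0],[0,0,0]])

```text
clock: 20.27
position: [0.5769, -0.0048, 0.3062]
ee_rot: [-0.032, 0.939, 0.011, 0.342]
contact_force: [-0.2, 0.8, -1.7]
width: 0.0637
grasp_force: 15.0
```

Emit:
apply_moves(hand=[-1,-1,-1], xyz=[[0,0,0.0015],[0,0,0.003],[0,0,0.003]], rot=[[0,0,0],[0,0,0],[0,0,0]])

```text
clock: 20.52
position: [0.5785, -0.0048, 0.305]
ee_rot: [-0.032, 0.939, 0.011, 0.343]
contact_force: [0.4, 0.2, -2.2]
width: 0.064
grasp_force: 15.0
```

Emit:
apply_moves(hand=[-1,-1,-1], xyz=[[0,0,0.0015],[0,0,0.003],[0,0,0.003]], rot=[[0,0,0],[0,0,0],[0,0,0]])

```text
clock: 20.77
position: [0.5804, -0.0047, 0.3024]
ee_rot: [-0.032, 0.939, 0.011, 0.343]
contact_force: [0.9, 0.7, -1.5]
width: 0.0639
grasp_force: 15.0
```

Emit:
apply_moves(hand=[-1,-1,-1], xyz=[[0,0,0.001],[0,0,0.002],[0,0,0.002]], rot=[[0,0,0],[0,0,0],[0,0,0]])

```text
clock: 21.02
position: [0.5817, -0.0046, 0.3009]
ee_rot: [-0.032, 0.939, 0.011, 0.343]
contact_force: [0.4, 0.1, -1.7]
width: 0.0638
grasp_force: 15.0
```

Emit:
apply_moves(hand=[-1,-1,-1], xyz=[[0,0,0.001],[0,0,0.0015],[0,0,0.0015]], rot=[[0,0,0],[0,0,0],[0,0,0]])

```text
clock: 21.27
position: [0.5827, -0.0045, 0.2998]
ee_rot: [-0.032, 0.939, 0.011, 0.343]
contact_force: [-0.3, 0.3, -2.2]
width: 0.064
grasp_force: 15.0
```

Emit:
apply_moves(hand=[-1,-1,-1], xyz=[[0,0,0.001],[0,0,0.0015],[0,0,0.0015]], rot=[[0,0,0],[0,0,0],[0,0,0]])

```text
clock: 21.52
position: [0.5836, -0.0045, 0.2986]
ee_rot: [-0.032, 0.939, 0.011, 0.343]
contact_force: [-0.1, -0.4, -2.5]
width: 0.064
grasp_force: 15.0
```

Run:
```python
from h import *
s=read_state();print(s["position"],s["contact_force"]);go(S+.145*U,QH)
```

```text
[ 0.5836498  -0.0044573   0.29864859] [-0.06241164 -0.42463203 -2.47307203]
xyz [-0.0011 -0.0011  0.0007] rot [-0.0023  0.0022 -0.0018]
```

Emit:
apply_moves(hand=[-1,-1,-1], xyz=[[0,0,0.001],[0,0,0.0015],[0,0,0.0015]], rot=[[0,0,0],[0,0,0],[0,0,0]])

```text
clock: 21.77
position: [0.5847, -0.0043, 0.2985]
ee_rot: [-0.032, 0.939, 0.011, 0.344]
contact_force: [-8.8, -0.2, 6.5]
width: 0.064
grasp_force: 15.1
```

Emit:
apply_moves(hand=[-1,-1,-1], xyz=[[0,0,0.001],[0,0,0.0015],[0,0,0.0015]], rot=[[0,0,0],[0,0,0],[0,0,0]])

```text
clock: 22.02
position: [0.5857, -0.0042, 0.2984]
ee_rot: [-0.032, 0.938, 0.011, 0.344]
contact_force: [-14.3, 0.9, 13.4]
width: 0.0637
grasp_force: 15.3
```

Emit:
apply_moves(hand=[-1,-1,-1], xyz=[[0,0,0.001],[0,0,0.0015],[0,0,0.0015]], rot=[[0,0,0],[0,0,0],[0,0,0]])

```text
clock: 22.27
position: [0.5868, -0.0042, 0.2978]
ee_rot: [-0.032, 0.938, 0.011, 0.345]
contact_force: [-15.5, 0.1, 16.6]
width: 0.0639
grasp_force: 15.3
```

Floor contact is felt about 1 mm past nominal. Backing off slightly and lowering onto the wall.

Emit:
apply_moves(hand=[-1,-1,-1,-1,-1,-1], xyz=[[0,0,-0.004],[0.003,0,-0.004],[0.006,0,-0.004],[0.009,0,-0.004],[0.012,0,-0.004],[0.012,0,-0.004]], rot=[[0,0,0],[0,0,0],[0,0,0],[0,0,0],[0,0,0],[0,0,0]])

```text
clock: 22.77
position: [0.5743, -0.0051, 0.2897]
ee_rot: [-0.032, 0.939, 0.011, 0.342]
contact_force: [-0.5, -0.7, -2.7]
width: 0.0641
grasp_force: 15.0
```

Emit:
apply_moves(hand=[-1,-1,-1], xyz=[[0.001,0,0],[0.002,0,0],[0.002,0,0]], rot=[[0,0,0],[0,0,0],[0,0,0]])

```text
clock: 23.02
position: [0.5732, -0.0052, 0.2892]
ee_rot: [-0.032, 0.939, 0.011, 0.343]
contact_force: [0.2, 0.4, -1.8]
width: 0.0639
grasp_force: 15.0
```

Emit:
apply_moves(hand=[-1,-1,-1], xyz=[[0.001,0,0],[0.002,0,0],[0.002,0,0]], rot=[[0,0,0],[0,0,0],[0,0,0]])

```text
clock: 23.27
position: [0.5717, -0.0053, 0.2882]
ee_rot: [-0.032, 0.939, 0.011, 0.343]
contact_force: [1.0, -0.2, -0.9]
width: 0.0638
grasp_force: 15.0
```

Emit:
apply_moves(hand=[-1,-1,-1], xyz=[[0.001,0,0],[0.002,0,0],[0.002,0,0]], rot=[[0,0,0],[0,0,0],[0,0,0]])

```text
clock: 23.52
position: [0.5704, -0.0054, 0.2877]
ee_rot: [-0.031, 0.938, 0.011, 0.344]
contact_force: [2.2, -0.5, 4.2]
width: 0.064
grasp_force: 15.0
```

Emit:
apply_moves(hand=[-1,-1,-1,-1,-1], xyz=[[-0.001,0,0],[-0.001,0,0.001],[-0.001,0,0.002],[-0.001,0,0.003],[-0.001,0,0.003]], rot=[[0,0,0],[0,0,0],[0,0,0],[0,0,0],[0,0,0]])

```text
clock: 23.93
position: [0.5733, -0.005, 0.286]
ee_rot: [-0.032, 0.938, 0.011, 0.344]
contact_force: [-1.1, 1.0, 9.9]
width: 0.064
grasp_force: 15.1
```

Emit:
apply_moves(hand=[-1,-1,-1], xyz=[[0,0,0.0005],[0,0,0.001],[0,0,0.001]], rot=[[0,0,0],[0,0,0],[0,0,0]])

```text
clock: 24.18
position: [0.574, -0.005, 0.2859]
ee_rot: [-0.032, 0.938, 0.011, 0.344]
contact_force: [-4.1, 2.4, 13.6]
width: 0.0637
grasp_force: 15.2
```

Emit:
apply_moves(hand=[-1,1,1,1,1,1,1,1,1], xyz=[[0,0,-0.001],[0,0,-0.001],[0,0,-0.001],[0,0,-0.001],[0,0,-0.001],[0,0,-0.001],[0,0,-0.001],[0,0,-0.001],[0,0,-0.001]], rot=[[0,0,0],[0,0,0],[0,0,0],[0,0,0],[0,0,0],[0,0,0],[0,0,0],[0,0,0],[0,0,0]])

```text
clock: 24.93
position: [0.5729, -0.0052, 0.2851]
ee_rot: [-0.032, 0.939, 0.011, 0.343]
contact_force: [0.6, 0.2, -0.6]
width: 0.0928
grasp_force: 0.0
```

Emit:
apply_moves(hand=[1,1,1,1,1,1,1,1,1,1,1], xyz=[[0,0,-0.01],[0,0,-0.03],[0,0,-0.06],[0,0,-0.09],[0,0,-0.12],[0,0,-0.15],[0,0,-0.18],[0.02,-0.03,-0.21],[0.03,-0.06,-0.23],[0.03,-0.1,-0.23],[0.03,-0.1,-0.23]], rot=[[0,0,0],[0,0,0],[0,0,0],[0,0,0],[0,0,0],[0,0,0],[0,0,0],[0,0,0],[0,0,0],[0,0,0],[0,0,0]])

```text
clock: 25.85
position: [0.4067, -0.1215, 0.4434]
ee_rot: [-0.029, 0.938, 0.009, 0.344]
contact_force: [0.6, 0.2, -1.1]
width: 0.0929
grasp_force: 0.0
```

Run:
```python
from h import *
s=read_state();print(s["position"],s["contact_force"],s["width"])
t=grab("top");d=grab("side")
a=cv2.resize(t["image"][95:245,140:290],(400,400),interpolation=2);b=cv2.resize(d["image"][125:275,140:290],(400,400),interpolation=2)
cv2.imwrite("pics/c7.png",np.hstack([a,b]))
```

```text
[ 0.40665589 -0.12145611  0.44340328] [ 0.56454504  0.17911215 -1.12127686] 0.09291984750755904
```

View pics/c7.png

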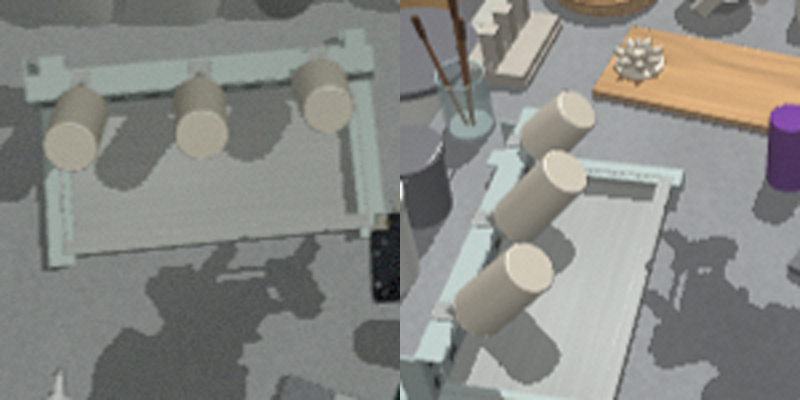

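All three cups hang alike, with bases at top-view (70,145), (202,133) and (327,108). The tray is home and the lotus is untouched.

```bash
python3 -c "
from station import order
print(order.sign_off())"
```

```text
the job is handed in; nothing more can be done
None
```

I pushed the tray fully home, hung the tumbler on the long peg and the teacup on the short peg with their floors on the peg ends, and handed the job in at about 26 s, without touching the hung tumbler, lotus or rabbit.

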